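Turn the row of tins round into the packing tray

ROBOT

A 6-joint arm with a two-finger parallel gripper is mounted at the origin on the work surface. World frame = base frame: x ahead of the robot, y to its left, z up, the work surface at z = 0. Lengths are in m, angles in rad, forces in N, time in s.
With the tool pointing down it reaches from about 0.25 to 0.725 m from the base axis. Payload 4 kg.
Tool frame: the origin (TCP) lies midway between the tips of the shut fingers; the grasp point (between the pads) lies grip_point_offset behind it (grip_point_offset is the distance from the TCP to the grasp point, in m); z points along the fingers, y is the line along which they close (so a half turn about z gives the same grasp; the last joint's range is limited). The gripper opens to 85 mm and grips with 20 to 120 N. Pads are 22 mm wide; open, the fingers measure 114 mm over their backs; the gripper's body (76 mm by 85 mm) begins 54 mm behind the grasp point. The pads swing forward as they close: fully open they stand 13 mm farther back than shut.
Start: joints at [-1.132, 0.241, 0.005, 1.335, 0, 1.571], TCP at [0.212, -0.453, 0.231] pointing down, gripper open.
Joint ranges: [-2.72, 2.72], [-1.05, 1.87], [-1.09, 1.28], [-1.99, 2.15], [-1.42, 1.44], [-3.14, 3.14]. Speed limits (rad/s): [2.79, 2.79, 3.14, 3.14, 3.14, 3.14].

INTERFACE

Orientations are given as a unit quaternion [x, y, z, w].
In Python, from workcell import * gives the robot as it stands. The module is installed in compiled form; this text tells all that it offers.
- The arm moves only by the tool arm_command, never from a script. Its arguments are lists of equal length, an entry for each row: "slide": the shift along the tool's x, y, z in cm, a list of three; "spin": the turn about the tool's z in degrees. A call has exactly 5 rows; each row is the pose to reach, as a shift and turn from the pose commanded when the call began, along the tool's axes at that moment; what a row does not reach only later rows make up. A row lasts 1/8 s, in which the tool goes at most 62.5 mm and 10.7 degrees, less where a joint would pass 70% of its speed; a pose out of reach is approached as far as the arm can. A call with a gripper value outside its range is refused whole. "jaw" is the finger opening in cm, from 0 to 8.54, set as the call begins (left out, the last holds). The fingers move at their own pace and stop on an object; the grip force is fixed at half the most. Time passes only in rows, so rows that repeat a pose let the fingers close, or fill a call up. It gives the time, the measured TCP pose, the force, the opening and the grip force at its end, in the units of the state.
- get_obs(): the state, without advancing time (a new reading comes with each control period).
- camera(name): name is "side" or "top" or "wrist"; returns a dict with "pixels" (420x560x3 uint8, red, green, blue), "range_z" (420x560 float32, m along the optical axis (not along the pixel's ray), 0 where there is no reading), "intrinsics" (3x3 intrinsics, pixels), "rvec" (rotation vector, rad) and "tvec" (3), from world to camera coordinates, as OpenCV has them. Camera axes: x right, y down, z forward; pixel columns grow to the right and rows downward; lengths in m; the calibration is good to about 2 mm. A picture is of the moment at which its call begins.
- job_done(): hands the job in; it is judged then, once.
Trained networks look in a picture, given as the dict that the camera call returned (one of the last four; its "shot" number tells which), for a name from the list of things; names that differ only in an ending like _2 or _b are one class to them, and where a whole thing is asked for, a point or a joint stands for the part that bears it (a point fixed in the world has none). Each returns a list of dicts, best first, with "confidence" (0 to 1); they miss things now and then, are a little off and sometimes report something else, mostly with a low value. They report only what shows in the picture. A call takes as long as a camera call.
- recognise(picture, thing): "centre" ([column, row] in pixels, amid what is visible of it).
- landmark_of(picture, thing): "centre" ([column, row] in pixels: a listed point, or the origin of a listed thing).
The state is a dict: "clock": time; "joint_pos": joint angles; "joint_vel": joint speeds; "tau": joint torques, N m; "eef_pos": TCP position; "tool_rot": TCP orientation; "ft_force": force on the tool from outside, world axes, zero at the start; "ft_torque": the same for the moment, N m; "grip_width": finger opening in m; "grasp_force": force on a finger pad.
Only numpy, scipy, OpenCV 4.12 (cv2) and the standard library are available. Lean on these libraries where they do the work, as an engineer would, in place of code of your own. Each camera call takes 0.05 s, during which the arm holds its last target. There are 200 camera calls.

TASK

Move the four filled tins from the grey steel filling tray into the green packing tray, one to a compartment, in reverse order: seen from the robot, the tin that stood leftmost in the filling tray must stand rightmost in the packing tray, the second from the left second from the right, and so on. Set each tin down upright on the compartment floor, without tipping or dropping any, and let go of them all; the coloured pads stay in the filling tray.

Things in the scene. Friction and masses are not known exactly. Their poses are not given: they have to be found in the camera images.
- filling_tray: Filling tray, grey steel, 92 x 325 x 16 mm, fixed. Four compartments in a row along its y, centres y = -120, -40, 40, 120 mm, x = 0, each 82 (x) x 75 (y) mm; floor top 6 mm above the origin; all walls 5 mm thick, tops at 16 mm. Origin: centre of underside, on the table; z up, x away from robot, y to robot's left; turned up to 0.12 rad. Holds the tins at the start. Nearer or farther tray.
- packing_tray: Packing tray, green plastic with white partitions, 92 x 325 x 16 mm, fixed. Four compartments in a row along its y, centres y = -120, -40, 40, 120 mm, x = 0, each 82 (x) x 75 (y) mm; floor top 6 mm above the origin; all walls 5 mm thick, tops at 16 mm. Origin: centre of underside, on the table; z up, x away from robot, y to robot's left; turned up to 0.12 rad. Empty at the start.
- red_tin: Small filled tin with red lid and red bands on a white label: upright cylinder, 54 mm diameter, 72 mm high, about 0.2 kg, rigid. Origin at the centre of its underside, z up its axis. At the start it stands on the pad of the same colour in the filling tray (underside 10 mm above the table). Loose.
- yellow_tin: Small filled tin with yellow lid and yellow bands on a white label: upright cylinder, 54 mm diameter, 72 mm high, about 0.2 kg, rigid. Origin at the centre of its underside, z up its axis. At the start it stands on the pad of the same colour in the filling tray (underside 10 mm above the table). Loose.
- blue_tin: Small filled tin with blue lid and blue bands on a white label: upright cylinder, 54 mm diameter, 72 mm high, about 0.2 kg, rigid. Origin at the centre of its underside, z up its axis. At the start it stands on the pad of the same colour in the filling tray (underside 10 mm above the table). Loose.
- black_tin: Small filled tin with black lid and black bands on a white label: upright cylinder, 54 mm diameter, 72 mm high, about 0.2 kg, rigid. Origin at the centre of its underside, z up its axis. At the start it stands on the pad of the same colour in the filling tray (underside 10 mm above the table). Loose.
- red_pad: Flat round red pad, 72 mm diameter, 4 mm thick, fixed in one compartment of the filling tray under the red tin; it stays there and shows where that tin stood. Origin at the centre of its underside, on the tray floor.
- yellow_pad: Flat round yellow pad, 72 mm diameter, 4 mm thick, fixed in one compartment of the filling tray under the yellow tin; it stays there and shows where that tin stood. Origin at the centre of its underside, on the tray floor.
- blue_pad: Flat round blue pad, 72 mm diameter, 4 mm thick, fixed in one compartment of the filling tray under the blue tin; it stays there and shows where that tin stood. Origin at the centre of its underside, on the tray floor.
- black_pad: Flat round black pad, 72 mm diameter, 4 mm thick, fixed in one compartment of the filling tray under the black tin; it stays there and shows where that tin stood. Origin at the centre of its underside, on the tray floor.

How it is judged:
At the end, for the whole second after the job is handed in: Each tin is upright (0.1 rad), at rest (under 0.02 m/s) and on the packing tray floor (4 mm), within 12 mm along and 16 mm across the row of the mirrored compartment centre: pad at y in the filling tray frame, tin at -y in the packing tray frame (((y of red_pad in the frame of filling_tray between -0.14 and -0.1 m and y of red_tin in the frame of packing_tray between 0.108 and 0.132 m) or (y of red_pad in the frame of filling_tray between -0.06 and -0.02 m and y of red_tin in the frame of packing_tray between 0.028 and 0.052 m) or (y of red_pad in the frame of filling_tray between 0.02 and 0.06 m and y of red_tin in the frame of packing_tray between -0.052 and -0.028 m) or (y of red_pad in the frame of filling_tray between 0.1 and 0.14 m and y of red_tin in the frame of packing_tray between -0.132 and -0.108 m)) and x of red_tin in the frame of packing_tray between -0.016 and 0.016 m and z of red_tin in the frame of packing_tray between 0.002 and 0.01 m and angle between each of red_tin, yellow_tin, blue_tin, black_tin's own z axis and vertical below 0.1 rad and linear speed of each of red_tin, yellow_tin, blue_tin, black_tin below 0.02 m/s and ((y of yellow_pad in the frame of filling_tray between -0.14 and -0.1 m and y of yellow_tin in the frame of packing_tray between 0.108 and 0.132 m) or (y of yellow_pad in the frame of filling_tray between -0.06 and -0.02 m and y of yellow_tin in the frame of packing_tray between 0.028 and 0.052 m) or (y of yellow_pad in the frame of filling_tray between 0.02 and 0.06 m and y of yellow_tin in the frame of packing_tray between -0.052 and -0.028 m) or (y of yellow_pad in the frame of filling_tray between 0.1 and 0.14 m and y of yellow_tin in the frame of packing_tray between -0.132 and -0.108 m)) and x of yellow_tin in the frame of packing_tray between -0.016 and 0.016 m and z of yellow_tin in the frame of packing_tray between 0.002 and 0.01 m and ((y of blue_pad in the frame of filling_tray between -0.14 and -0.1 m and y of blue_tin in the frame of packing_tray between 0.108 and 0.132 m) or (y of blue_pad in the frame of filling_tray between -0.06 and -0.02 m and y of blue_tin in the frame of packing_tray between 0.028 and 0.052 m) or (y of blue_pad in the frame of filling_tray between 0.02 and 0.06 m and y of blue_tin in the frame of packing_tray between -0.052 and -0.028 m) or (y of blue_pad in the frame of filling_tray between 0.1 and 0.14 m and y of blue_tin in the frame of packing_tray between -0.132 and -0.108 m)) and x of blue_tin in the frame of packing_tray between -0.016 and 0.016 m and z of blue_tin in the frame of packing_tray between 0.002 and 0.01 m and ((y of black_pad in the frame of filling_tray between -0.14 and -0.1 m and y of black_tin in the frame of packing_tray between 0.108 and 0.132 m) or (y of black_pad in the frame of filling_tray between -0.06 and -0.02 m and y of black_tin in the frame of packing_tray between 0.028 and 0.052 m) or (y of black_pad in the frame of filling_tray between 0.02 and 0.06 m and y of black_tin in the frame of packing_tray between -0.052 and -0.028 m) or (y of black_pad in the frame of filling_tray between 0.1 and 0.14 m and y of black_tin in the frame of packing_tray between -0.132 and -0.108 m)) and x of black_tin in the frame of packing_tray between -0.016 and 0.016 m and z of black_tin in the frame of packing_tray between 0.002 and 0.01 m); the robot touches nothing.
It fails at once if a tin tipped over (more than 0.6 rad from upright) (angle between any of red_tin, yellow_tin, blue_tin, black_tin's own z axis and vertical above 0.6 rad).
It fails at once if a tin dropped: moving faster than 0.7 m/s with no finger touching it ((linear speed of red_tin above 0.7 m/s and contact force between the fingers and red_tin below 0.01 N) or (linear speed of yellow_tin above 0.7 m/s and contact force between the fingers and yellow_tin below 0.01 N) or (linear speed of blue_tin above 0.7 m/s and contact force between the fingers and blue_tin below 0.01 N) or (linear speed of black_tin above 0.7 m/s and contact force between the fingers and black_tin below 0.01 N)).
It also fails if it takes over 99 s, if anything falls off the work surface, if the arm or the gripper's body presses on something with over 40 N, if the wrist force passes 120 N, or if a joint passes its speed limit or range.

## Working session

There is one attempt and no reset: what is moved stays moved. The work goes in short steps, Python scripts to look and compute and a tool call to move; the robot and the scene stay as the last step left them, time stands still between calls to the robot, and variables do not carry over. Pictures are saved under pics/ and viewed, at most 14 in all, crops included, and the job is handed in when it is done.

Besides the shell and the picture viewer there is one more tool, called after "Request:" as a command line: name --pt "numbers of a row" for each row, then --argument value for the rest. arm_command: Moves the arm, as the interface text tells. Its arguments: {"type":"object","properties":{"slide":{"type":"array","items":{"type":"array","items":{"type":"number"}}},"spin":{"type":"array","items":{"type":"number"}},"jaw":{"type":"number"}},"required":["slide","spin"]}

```bash
mkdir -p pics; python3 - <<'E'
from workcell import *
import cv2
o=get_obs();print({k:o[k] for k in o})
try: print(grip_point_offset)
except Exception as e: print(e)
ims=[]
for n in("top","side"):
    c=camera(n);cv2.imwrite(f"pics/{n}0.png",c["pixels"][:,:,::-1]);print(n,c["intrinsics"].tolist(),c["rvec"],c["tvec"])
E
```

```text
{'clock': 0.0, 'joint_pos': array([-1.13200174e+00,  2.41431302e-01,  3.69342327e-03,  1.33522794e+00,
       -2.51894443e-06,  1.57078615e+00]), 'joint_vel': array([-5.58449335e-04,  4.62486487e-04,  1.63049418e-04,  4.82407062e-05,
       -1.19585349e-03, -1.99692721e-04]), 'tau': array([-5.00286442e-04, -3.72316933e+01,  2.52408385e+01,  1.68759545e-02,
       -1.48241979e-04, -1.02959092e-05]), 'eef_pos': array([ 0.2121436 , -0.45203595,  0.23039208]), 'tool_rot': array([ 9.76027119e-01,  2.17646242e-01, -2.37309291e-04, -1.05846932e-03]), 'ft_force': array([ 0.42774893, -0.2995384 ,  0.22081978]), 'ft_torque': array([-0.01070888, -0.04712741,  0.01435917]), 'grasp_force': 0.0, 'grip_width': 0.08541520445635495}
0.0187
top [[464.14467402224216, 0.0, 275.00587274218725], [0.0, 464.14467402224216, 210.63590616140587], [0.0, 0.0, 1.0]] [ 2.12993163 -2.18952999  0.12682781] [0.01731824 0.55926158 0.63641687]
side [[408.937953640767, 0.0, 277.98337005320485], [0.0, 408.937953640767, 204.95955586854302], [0.0, 0.0, 1.0]] [ 0.54612046 -2.68343498  1.22012404] [0.51274372 0.16797732 0.53679659]
```

View pics/top0.png

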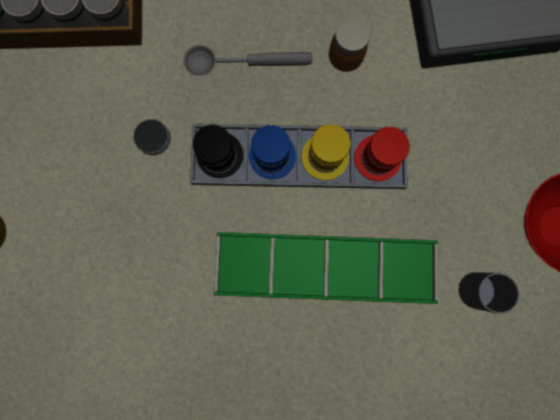

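View pics/side0.png

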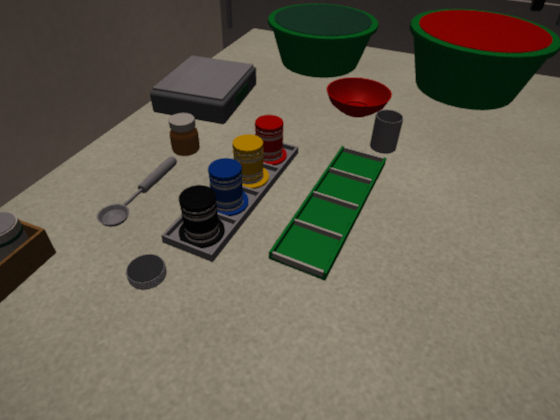

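The top view shows the filling tray in rows 125–187, with black at (213,140), blue at (271,140), yellow at (330,140) and red at (388,142). The green packing tray is at about (327,268), nearer the robot.

```bash
cat > h.py <<'E'
from workcell import *
import numpy as np, cv2
from scipy.spatial.transform import Rotation as Ro
def cloud(c):
    R,_=cv2.Rodrigues(np.array(c["rvec"],float)); z=c["range_z"]; K=c["intrinsics"]
    v,u=np.indices(z.shape); P=np.stack([(u-K[0,2])/K[0,0]*z,(v-K[1,2])/K[1,1]*z,z],-1)
    return (P-np.array(c["tvec"]).ravel())@R
def ray(c,uv,h):
    R,_=cv2.Rodrigues(np.array(c["rvec"],float));K=c["intrinsics"];o=-R.T@np.array(c["tvec"]).ravel()
    d=R.T@np.linalg.inv(K)@[uv[0],uv[1],1]; return o+d*(h-o[2])/d[2]
def tins(c,names=("black","blue","yellow","red"),zlo=.07,zhi=.095):
    W=cloud(c);m=((W[...,2]>zlo)&(W[...,2]<zhi)&(c["range_z"]>0)).astype(np.uint8)
    n,l,s,ce=cv2.connectedComponentsWithStats(m);out=[]
    for i in range(1,n):
        if s[i,4]>250:
            q=W[l==i];(x,y),r=cv2.minEnclosingCircle(q[:,:2].astype(np.float32))
            out.append((q[:,:2].mean(0).round(4),(round(x,4),round(y,4)),round(r,4),np.median(q[:,2]).round(4),s[i,4],ce[i].round(),c["pixels"][l==i].mean(0).round()))
    return out
def pack(c):
    W=cloud(c);p=c["pixels"].astype(int);g=(p[...,1]>p[...,0]+30)&(p[...,1]>p[...,2]+30)&(W[...,2]<.03)
    n,l,s,ce=cv2.connectedComponentsWithStats(cv2.morphologyEx(g.astype(np.uint8),cv2.MORPH_CLOSE,np.ones((9,9))))
    i=1+np.argmax(s[1:,4]);v,u=np.nonzero((l==i)&g)
    q=np.array([ray(c,a,.012) for a in zip(u,v)])[:,:2]
    return cv2.minAreaRect(q.astype(np.float32)),W[v,u,2],s[i]
E
python3 - <<'E'
from h import *
c=camera("top")
for t in tins(c):print(*t)
r,z,s=pack(c);print(r,np.percentile(z,[2,50,98]),s)
for n in("packing_tray","filling_tray","red_tin","black_tin","yellow_tin","blue_tin"):
    h=.01 if "tin" in n else 0
    for d in landmark_of(c,n)[:2]:print(n,d["confidence"],ray(c,d["centre"],h).round(4))
c2=camera("side")
for t in tins(c2):print(*t)
for n in("packing_tray","filling_tray"):
    for d in landmark_of(c2,n)[:2]:print(n,d["confidence"],ray(c2,d["centre"],0).round(4))
E
```

```text
[0.8556 0.3282] (0.8699, 0.3313) 0.0585 0.0772 1084 [40.  7.] [71. 69. 66.]
[0.8541 0.2403] (0.8641, 0.2413) 0.0262 0.0773 474 [102.   6.] [72. 70. 66.]
[ 0.8066 -0.1159] (0.8056, -0.1162) 0.0246 0.0709 507 [353.  33.] [114. 111. 102.]
[0.6475 0.0844] (0.6487, 0.085) 0.027 0.0821 1233 [213. 144.] [14. 14. 14.]
[0.6447 0.0051] (0.6456, 0.0056) 0.0272 0.0822 1223 [271. 144.] [21. 45. 88.]
[ 0.6436 -0.0763] (0.6446, -0.077) 0.0272 0.0822 1230 [331. 143.] [130. 112.  25.]
[ 0.6376 -0.1557] (0.6383, -0.1571) 0.0273 0.0823 1265 [389. 146.] [120.  25.  21.]
((0.4764833450317383, -0.07070976495742798), (0.3251221179962158, 0.0916329175233841), 86.25435638427734) [0.0040388  0.0065783  0.01735278] [  214   232   224    72 13459]
packing_tray 0.71 [ 0.4746 -0.0702  0.    ]
filling_tray 0.76 [ 0.643  -0.0384  0.    ]
red_tin 0.86 [ 0.6381 -0.1571  0.01  ]
black_tin 0.82 [0.647  0.0839 0.01  ]
yellow_tin 0.81 [ 0.6432 -0.0745  0.01  ]
yellow_tin 0.48 [ 0.6474 -0.0726  0.01  ]
blue_tin 0.87 [0.6453 0.0072 0.01  ]
[ 0.2544 -1.1498] (0.2976, -1.1515) 0.2324 0.0808 991 [496.   7.] [39. 35. 32.]
[ 0.669  -0.5524] (0.6914, -0.6233) 0.1296 0.0829 759 [320.  47.] [ 4. 26.  8.]
[ 0.3031 -0.5372] (0.2999, -0.6233) 0.1432 0.0828 1110 [470.  75.] [ 3. 25.  8.]
[ 0.6374 -0.1472] (0.6403, -0.1538) 0.0285 0.0822 481 [268. 124.] [110.  15.  11.]
[ 0.6431 -0.0677] (0.6452, -0.0737) 0.0281 0.0823 577 [247. 145.] [132.  96.   8.]
[0.6439 0.0138] (0.6467, 0.0088) 0.0276 0.0823 701 [224. 170.] [15. 38. 82.]
[0.6466 0.0929] (0.6499, 0.0885) 0.0276 0.0824 881 [197. 199.] [14. 13. 13.]
[0.8568 0.2371] (0.8667, 0.2415) 0.0269 0.0782 421 [  7. 224.] [89. 82. 79.]
packing_tray 0.95 [ 0.4774 -0.074   0.    ]
filling_tray 0.93 [ 0.6474 -0.0343 -0.    ]
filling_tray 0.37 [ 0.6382 -0.0741  0.    ]
```

```bash
cat >> h.py <<'E'
def go(x,y,z,deg):
    "delta to TCP target; deg = world heading of tool y"
    o=get_obs();R=Ro.from_quat(o["tool_rot"]);M=R.as_matrix();d=M.T@(np.array([x,y,z])-o["eef_pos"])
    a=np.degrees(np.arctan2(M[1,1],M[0,1]));print("slide cm",(100*d).round(2),"spin",round((a-deg+180)%360-180,2),"eef",o["eef_pos"].round(4),"head",round(a,1),"t",o["clock"].round(2),"w",round(o["grip_width"],4),"f",o["ft_force"].round(1),"gf",round(o["grasp_force"],1),"tilt",M[:,2].round(3))
E
python3 -c "
from h import *
go(.648,.086,.16,-2.5)"
```

```text
Traceback (most recent call last):
  File "h.py", line 28, in go
    a=np.degrees(np.arctan2(M[1,1],M[0,1]));print("slide cm",(100*d).round(2),"spin",round((a-deg+180)%360-180,2),"eef",o["eef_pos"].round(4),"head",round(a,1),"t",o["clock"].round(2),"w",round(o["grip_width"],4),"f",o["ft_force"].round(1),"gf",round(o["grasp_force"],1),"tilt",M[:,2].round(3))
                                                                                                                                                                    ^^^^^^^^^^^^^^^^
AttributeError: 'float' object has no attribute 'round'
```

```bash
sed -i 's/o\["clock"\].round(2)/round(o["clock"],2)/' h.py
python3 -c "
from h import *
go(.648,.086,.16,-2.5)"
```

```text
slide cm [ 62.31 -30.26   7.13] spin -62.36 eef [ 0.2124 -0.4526  0.2313] head -64.9 t 0.6 w 0.0854 f [-0.3 -0.3  0.1] gf 0.0 tilt [ 0. -0. -1.]
```

Request:
arm_command --pt "5 -2.4 0" --pt "10 -4.9 0" --pt "15 -7.3 0" --pt "20 -9.7 0" --pt "25 -12 0" --spin '[-7,-14,-21,-28,-35]' --jaw 8.5

```text
clock: 1.23
eef_pos: [0.3887, -0.2364, 0.2316]
tool_rot: [0.864, 0.503, 0.0, 0.0]
ft_force: [0.7, -0.7, -0.3]
grip_width: 0.085
grasp_force: 0.0
```

```bash
python3 -c "
from h import *
go(.648,.086,.16,-2.5)"
```

```text
slide cm [40.84  6.58  7.16] spin -27.14 eef [ 0.3887 -0.2364  0.2316] head -29.6 t 1.23 w 0.085 f [ 0.7 -0.7 -0.3] gf 0.0 tilt [ 0.001 -0.001 -1.   ]
```

Request:
arm_command --pt "5.8 0.9 1" --pt "11.6 1.9 2" --pt "17.4 2.8 3" --pt "23.2 3.7 4" --pt "29 4.7 5" --spin '[-5.4,-10.8,-16.2,-21.6,-27.1]'

```text
clock: 1.85
eef_pos: [0.574, -0.008, 0.1811]
tool_rot: [0.723, 0.691, 0.0, 0.0]
ft_force: [1.1, -0.5, -0.1]
grip_width: 0.0845
grasp_force: 0.0
```

```bash
python3 -c "
from h import *
go(.648,.086,.15,-2.5)"
```

```text
slide cm [9.72 6.97 3.12] spin -0.07 eef [ 0.574  -0.008   0.1811] head -2.6 t 1.85 w 0.0845 f [ 1.1 -0.5 -0.1] gf 0.0 tilt [ 0.001 -0.    -1.   ]
```

Request:
arm_command --pt "4 2.9 1.5" --pt "8 5.7 2.5" --pt "9.7 7 3.1" --pt "9.7 7 3.1" --pt "9.7 7 3.1" --spin '[0,0,0,0,0]'

```text
clock: 2.48
eef_pos: [0.647, 0.0832, 0.1503]
tool_rot: [0.724, 0.69, -0.0, -0.0]
ft_force: [0.3, -1.0, 0.4]
grip_width: 0.0847
grasp_force: 0.0
```

```bash
python3 - <<'E'
from h import *
go(.6485,.0855,.030,-2.5)
c=camera("wrist");cv2.imwrite("pics/w1.png",c["pixels"][:,:,::-1])
for t in tins(c):print(*t)
E
```

```text
slide cm [ 0.24  0.14 12.03] spin -0.28 eef [0.647  0.0832 0.1503] head -2.8 t 2.48 w 0.0847 f [ 0.3 -1.   0.4] gf 0.0 tilt [-0.001 -0.    -1.   ]
[0.6496 0.0892] (0.6496, 0.0875) 0.0271 0.0829 4864 [283. 217.] [55. 56. 56.]
[0.6466 0.0113] (0.6462, 0.0078) 0.0275 0.0829 4045 [284. 318.] [ 43.  85. 154.]
[ 0.8052 -0.0969] (0.8055, -0.1011) 0.0196 0.0709 463 [475. 413.] [189. 187. 176.]
```

View pics/w1.png

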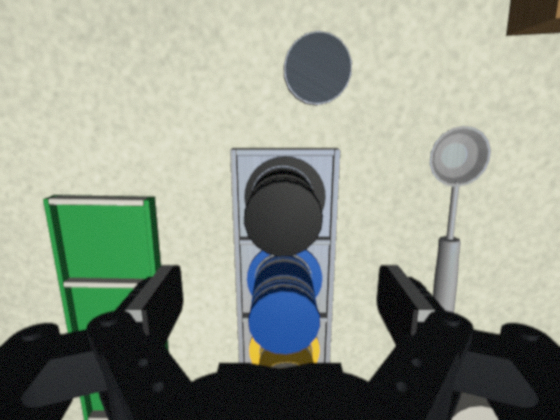

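The wrist view shows the black tin at (283,217), centred between the fingers, and blue at (284,318). I'll descend now.

Request:
arm_command --pt "0.3 0.2 4" --pt "0.3 0.2 8" --pt "0.3 0.2 11" --pt "0.3 0.2 12" --pt "0.3 0.2 12" --spin '[0,0,0,0,0]'

```text
clock: 3.15
eef_pos: [0.6495, 0.086, 0.0307]
tool_rot: [0.724, 0.69, -0.0, -0.0]
ft_force: [-0.5, -0.7, 0.8]
grip_width: 0.0851
grasp_force: 0.0
```

Request:
arm_command --pt "0 0 0" --pt "0 0 0" --pt "0 0 0" --pt "0 0 0" --pt "0 0 0" --spin '[0,0,0,0,0]' --jaw 4.5

```text
clock: 3.78
eef_pos: [0.6511, 0.0869, 0.0325]
tool_rot: [0.724, 0.69, 0.001, 0.001]
ft_force: [-0.3, 0.5, 5.8]
grip_width: 0.0529
grasp_force: 63.3
```

```bash
python3 - <<'E'
from h import *
go(.6485,.0855,.140,-2.5)
E
```

```text
slide cm [ -0.15  -0.21 -10.75] spin -0.26 eef [0.6511 0.0869 0.0325] head -2.8 t 3.77 w 0.0529 f [-0.3  0.5  5.8] gf 63.3 tilt [ 0.004  0.    -1.   ]
```

Request:
arm_command --pt "0 0 -2" --pt "0 0 -5" --pt "0 0 -8" --pt "0 0 -11" --pt "0 0 -11" --spin '[0,0,0,0,0]'

```text
clock: 4.4
eef_pos: [0.6516, 0.0871, 0.1432]
tool_rot: [0.724, 0.69, 0.002, 0.002]
ft_force: [0.7, -0.7, -1.2]
grip_width: 0.0529
grasp_force: 63.2
```

```bash
python3 - <<'E'
from h import *
go(.4687,-.1905,.140,-3.75)
E
```

```text
slide cm [-28.6  -16.94   0.19] spin 1.0 eef [0.6516 0.0871 0.1432] head -2.8 t 4.4 w 0.0529 f [ 0.7 -0.7 -1.2] gf 63.2 tilt [ 0.006  0.001 -1.   ]
```

Request:
arm_command --pt "-3 -1.8 0" --pt "-8 -4.7 0" --pt "-13 -7.7 0" --pt "-18 -10.7 0" --pt "-23 -13.6 0" --spin '[0,0,0.5,1,1]'

```text
clock: 5.03
eef_pos: [0.5004, -0.1374, 0.1384]
tool_rot: [0.73, 0.684, -0.001, -0.001]
ft_force: [0.7, -0.4, -1.5]
grip_width: 0.053
grasp_force: 63.4
```

```bash
python3 - <<'E'
from h import *
go(.4687,-.1895,.140,-3.75)
E
```

```text
slide cm [-5.4  -2.82 -0.15] spin 0.01 eef [ 0.5004 -0.1374  0.1384] head -3.7 t 5.03 w 0.053 f [ 0.7 -0.4 -1.5] gf 63.4 tilt [-0.003  0.001 -1.   ]
```

Request:
arm_command --pt "-3 -1.6 0" --pt "-5 -2.6 0" --pt "-5.3 -2.8 0" --pt "-5.3 -2.8 0" --pt "-5.3 -2.8 0" --spin '[0,0,0,0,0]'

```text
clock: 5.65
eef_pos: [0.4716, -0.1866, 0.1398]
tool_rot: [0.729, 0.684, -0.0, -0.0]
ft_force: [0.3, 0.5, -1.3]
grip_width: 0.0525
grasp_force: 63.4
```

```bash
python3 - <<'E'
from h import *
c=camera("top");r,z,s=pack(c);print(r)
c=camera("side");cv2.imwrite("pics/s1.png",c["pixels"][:,:,::-1]);r,z,s=pack(c);print(r)
go(.4687,-.1895,.029,-3.75)
E
```

```text
((0.4767242968082428, -0.06695432960987091), (0.3175957202911377, 0.09169863164424896), 86.25434112548828)
((0.47749555110931396, -0.07128120958805084), (0.3258710205554962, 0.09296510368585587), 86.17790222167969)
slide cm [-0.3  -0.28 11.11] spin 0.08 eef [ 0.4717 -0.1867  0.1401] head -3.7 t 5.75 w 0.0525 f [ 0.8  0.1 -1.7] gf 63.4 tilt [-0.  0. -1.]
```

View pics/s1.png

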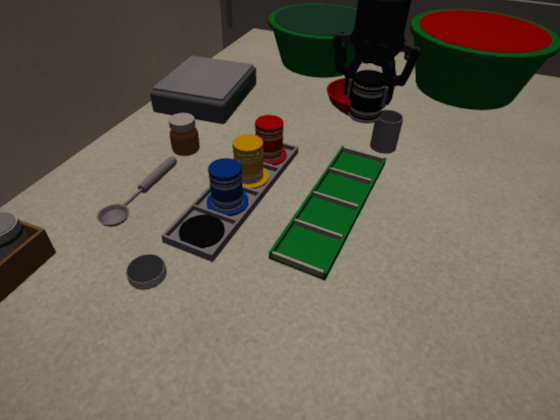

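Black hangs upright in the gripper at (368,97). Both cameras put the packing tray centre at about (0.477, -0.071). I'll lower it now.

Request:
arm_command --pt "-0.2 -0.2 4" --pt "-0.3 -0.3 8" --pt "-0.3 -0.3 10" --pt "-0.3 -0.3 11" --pt "-0.3 -0.3 11" --spin '[0,0,0,0,0]'

```text
clock: 6.38
eef_pos: [0.4685, -0.1901, 0.0303]
tool_rot: [0.73, 0.684, 0.0, 0.0]
ft_force: [-0.4, 0.6, -2.4]
grip_width: 0.0528
grasp_force: 63.1
```

```bash
python3 - <<'E'
from h import *
go(.4687,-.1895,.029,-3.75)
c=camera("side");cv2.imwrite("pics/s2.png",cv2.resize(c["pixels"][80:220,260:460,::-1],None,fx=3,fy=3))
E
```

```text
slide cm [0.06 0.01 0.13] spin 0.03 eef [ 0.4685 -0.1901  0.0303] head -3.7 t 6.38 w 0.0528 f [-0.4  0.6 -2.4] gf 63.1 tilt [ 0. -0. -1.]
```

View pics/s2.png

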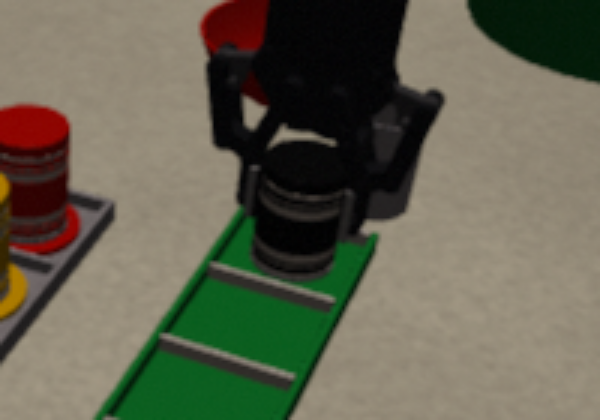

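The black tin is inside the end compartment, with its base near crop pixel (292,265) and clear of the walls. It isn't touching the floor yet, because the force is only its weight.

Request:
arm_command --pt "0 0 0.1" --pt "0 0 0.1" --pt "0 0 0.2" --pt "0 0 0.2" --pt "0 0 0.2" --spin '[0,0,0,0,0]'

```text
clock: 7.05
eef_pos: [0.4683, -0.1904, 0.0285]
tool_rot: [0.73, 0.684, 0.0, 0.0]
ft_force: [-0.3, -0.0, -0.3]
grip_width: 0.0526
grasp_force: 63.1
```

Request:
arm_command --pt "0 0 0.1" --pt "0 0 0.1" --pt "0 0 0.1" --pt "0 0 0.1" --pt "0 0 0.1" --spin '[0,0,0,0,0]'

```text
clock: 7.68
eef_pos: [0.4683, -0.1904, 0.0284]
tool_rot: [0.73, 0.684, 0.0, 0.0]
ft_force: [-2.2, 0.5, 7.5]
grip_width: 0.0529
grasp_force: 64.1
```

Request:
arm_command --pt "0 0 0" --pt "0 0 0" --pt "0 0 0" --pt "0 0 0" --pt "0 0 0" --spin '[0,0,0,0,0]' --jaw 8.5

```text
clock: 8.3
eef_pos: [0.4681, -0.1903, 0.0272]
tool_rot: [0.73, 0.684, -0.0, -0.0]
ft_force: [-0.2, -0.1, 0.5]
grip_width: 0.085
grasp_force: 0.0
```

Request:
arm_command --pt "0 0 -2" --pt "0 0 -5" --pt "0 0 -8" --pt "0 0 -12" --pt "0 0 -12" --spin '[0,0,0,0,0]'

```text
clock: 8.93
eef_pos: [0.4706, -0.1913, 0.1507]
tool_rot: [0.73, 0.684, 0.002, 0.003]
ft_force: [0.3, 0.0, -0.0]
grip_width: 0.0851
grasp_force: 0.0
```

```bash
python3 - <<'E'
from h import *
c=camera("top")
for t in tins(c,zlo=.068):print(*t)
c=camera("side")
for t in tins(c,zlo=.068):print(*t)
go(.646,.0075,.15,-2.5)
E
```

```text
[0.855  0.3016] (0.8671, 0.3027) 0.0878 0.0771 1658 [59.  7.] [73. 71. 68.]
[ 0.8053 -0.1159] (0.8058, -0.1161) 0.0253 0.0703 881 [353.  34.] [119. 116. 106.]
[0.6445 0.0051] (0.6458, 0.0053) 0.027 0.0821 1234 [271. 144.] [22. 47. 93.]
[ 0.6434 -0.0761] (0.6446, -0.0769) 0.0271 0.0822 1246 [331. 144.] [136. 117.  27.]
[ 0.6375 -0.1555] (0.6386, -0.1567) 0.0273 0.0823 1282 [389. 146.] [125.  27.  23.]
[ 0.4676 -0.1909] (0.4676, -0.1916) 0.0273 0.0784 1339 [423. 272.] [23. 24. 22.]
[ 1.6587 -0.4933] (1.659, -0.5131) 0.0793 0.0782 273 [14.  4.] [60. 53. 47.]
[ 0.2506 -1.1499] (0.2888, -1.1469) 0.2309 0.0799 1115 [497.   8.] [39. 35. 33.]
[ 0.7112 -0.5364] (0.7286, -0.567) 0.0946 0.0818 507 [303.  47.] [ 5. 27.  9.]
[ 0.2915 -0.533 ] (0.284, -0.5922) 0.1304 0.0818 1092 [475.  77.] [ 3. 25.  8.]
[ 0.8062 -0.1108] (0.806, -0.1124) 0.0262 0.0706 284 [181. 119.] [129. 118. 110.]
[ 0.637  -0.1465] (0.6389, -0.1533) 0.0287 0.0821 507 [268. 124.] [108.  15.  11.]
[ 0.468  -0.1828] (0.4687, -0.1877) 0.028 0.0782 482 [362. 136.] [14. 13. 12.]
[ 0.6427 -0.0671] (0.6453, -0.0737) 0.0283 0.0823 608 [247. 145.] [130.  95.   8.]
[0.6435 0.0145] (0.6468, 0.0084) 0.0279 0.0823 736 [224. 171.] [15. 38. 81.]
[0.8563 0.2376] (0.8672, 0.2416) 0.0276 0.0781 450 [  8. 224.] [87. 80. 77.]
slide cm [20.9  16.45 -0.26] spin -1.26 eef [ 0.4682 -0.1903  0.1473] head -3.8 t 9.03 w 0.085 f [ 0.3  0.1 -0.9] gf 0.0 tilt [ 0.001 -0.    -1.   ]
```

Black stands on target at (0.468, -0.190), with its lid at 0.078. Blue is next.

Request:
arm_command --pt "4 3.1 0" --pt "9 7.1 0" --pt "14 11 0" --pt "18.5 14.6 0" --pt "20.9 16.5 0" --spin '[-0.3,-0.6,-0.9,-1.2,-1.2]'

```text
clock: 9.65
eef_pos: [0.6469, 0.0103, 0.1445]
tool_rot: [0.722, 0.692, -0.001, -0.001]
ft_force: [0.2, -1.5, -0.2]
grip_width: 0.0852
grasp_force: 0.0
```

Request:
arm_command --pt "0 0 0" --pt "0 0 0" --pt "0 0 3" --pt "0 0 5" --pt "0 0 5" --spin '[0,0,0,0,0]'

```text
clock: 10.28
eef_pos: [0.6438, 0.006, 0.0951]
tool_rot: [0.723, 0.69, -0.002, -0.002]
ft_force: [-0.7, 0.0, -0.3]
grip_width: 0.085
grasp_force: 0.0
```

```bash
python3 - <<'E'
from h import *
go(.646,.0075,.030,-2.5)
E
```

```text
slide cm [0.16 0.25 6.5 ] spin -0.17 eef [0.6438 0.006  0.0951] head -2.7 t 10.28 w 0.085 f [-0.7  0.  -0.3] gf 0.0 tilt [-0.006 -0.    -1.   ]
```

Request:
arm_command --pt "0.1 0.1 2.5" --pt "0.1 0.1 5" --pt "0.1 0.1 6.5" --pt "0.1 0.1 6.5" --pt "0.1 0.1 6.5" --spin '[0,0,0,0,0]'

```text
clock: 10.9
eef_pos: [0.6484, 0.0082, 0.0336]
tool_rot: [0.723, 0.691, 0.001, 0.001]
ft_force: [0.4, 0.7, 0.3]
grip_width: 0.0852
grasp_force: 0.0
```

Request:
arm_command --pt "0 0 0" --pt "0 0 0" --pt "0 0 0" --pt "0 0 0" --pt "0 0 0" --spin '[0,0,0,0,0]' --jaw 4.5

```text
clock: 11.52
eef_pos: [0.6483, 0.0084, 0.0335]
tool_rot: [0.723, 0.691, 0.001, 0.001]
ft_force: [-0.9, -0.5, 6.0]
grip_width: 0.0529
grasp_force: 63.4
```

Request:
arm_command --pt "0 0 -2" --pt "0 0 -5" --pt "0 0 -8" --pt "0 0 -11" --pt "0 0 -11" --spin '[0,0,0,0,0]'

```text
clock: 12.15
eef_pos: [0.6492, 0.0084, 0.1445]
tool_rot: [0.723, 0.691, 0.002, 0.002]
ft_force: [0.4, -0.6, -1.6]
grip_width: 0.0532
grasp_force: 63.3
```

```bash
python3 - <<'E'
from h import *
go(.474,-.1105,.140,-3.75)
E
```

```text
slide cm [-12.66 -16.97   0.36] spin 1.19 eef [0.6492 0.0084 0.1445] head -2.6 t 12.15 w 0.0532 f [ 0.4 -0.6 -1.6] gf 63.3 tilt [ 0.005  0.    -1.   ]
```

Request:
arm_command --pt "-2 -2.7 0" --pt "-5 -6.7 0" --pt "-8.5 -11.4 0" --pt "-11.5 -15.5 0" --pt "-12.6 -16.9 0" --spin '[0.3,0.6,0.9,1.2,1.2]'

```text
clock: 12.78
eef_pos: [0.4689, -0.1107, 0.1402]
tool_rot: [0.731, 0.683, -0.002, -0.002]
ft_force: [0.3, -0.1, -1.8]
grip_width: 0.0527
grasp_force: 63.8
```

Request:
arm_command --pt "0 0 0" --pt "0 0 2" --pt "0 0 5" --pt "0 0 7" --pt "0 0 7" --spin '[0,0,0,0,0]'

```text
clock: 13.4
eef_pos: [0.4724, -0.1088, 0.0701]
tool_rot: [0.729, 0.684, -0.001, -0.002]
ft_force: [0.5, 0.9, -2.5]
grip_width: 0.053
grasp_force: 63.8
```

```bash
python3 - <<'E'
from h import *
go(.474,-.1105,.0295,-3.75)
E
```

```text
slide cm [-0.16  0.18  4.06] spin 0.08 eef [ 0.4724 -0.1088  0.0701] head -3.7 t 13.4 w 0.053 f [ 0.5  0.9 -2.5] gf 63.8 tilt [-0.004  0.001 -1.   ]
```

Request:
arm_command --pt "-0.1 0.1 2" --pt "-0.1 0.1 3.5" --pt "-0.1 0.1 3.9" --pt "-0.1 0.1 4" --pt "-0.1 0.1 4" --spin '[0,0,0,0,0]'

```text
clock: 14.02
eef_pos: [0.4745, -0.1111, 0.0329]
tool_rot: [0.73, 0.684, 0.0, 0.0]
ft_force: [-0.3, 1.2, -2.4]
grip_width: 0.0526
grasp_force: 63.8
```

Request:
arm_command --pt "0 0 0" --pt "0 0 0.1" --pt "0 0 0.1" --pt "0 0 0.1" --pt "0 0 0.1" --spin '[0,0,0,0,0]'

```text
clock: 14.65
eef_pos: [0.474, -0.111, 0.0313]
tool_rot: [0.73, 0.684, -0.0, 0.0]
ft_force: [1.0, -0.0, -2.2]
grip_width: 0.0531
grasp_force: 63.8
```

Request:
arm_command --pt "0 0 0.1" --pt "0 0 0.1" --pt "0 0 0.2" --pt "0 0 0.2" --pt "0 0 0.2" --spin '[0,0,0,0,0]'

```text
clock: 15.28
eef_pos: [0.474, -0.111, 0.0296]
tool_rot: [0.73, 0.684, 0.0, 0.0]
ft_force: [-1.5, -0.7, 2.3]
grip_width: 0.0527
grasp_force: 64.1
```

Blue has touched down, so I'll release it and rise.

Request:
arm_command --pt "0 0 0" --pt "0 0 0" --pt "0 0 0" --pt "0 0 0" --pt "0 0 0" --spin '[0,0,0,0,0]' --jaw 8.5

```text
clock: 15.9
eef_pos: [0.474, -0.111, 0.0293]
tool_rot: [0.73, 0.684, -0.0, -0.0]
ft_force: [-0.7, -0.0, 0.1]
grip_width: 0.0849
grasp_force: 0.0
```

Request:
arm_command --pt "0 0 -2" --pt "0 0 -5" --pt "0 0 -8" --pt "0 0 -12" --pt "0 0 -12" --spin '[0,0,0,0,0]'

```text
clock: 16.52
eef_pos: [0.4765, -0.1116, 0.1526]
tool_rot: [0.73, 0.684, 0.002, 0.003]
ft_force: [0.6, 1.0, 0.2]
grip_width: 0.0848
grasp_force: 0.0
```

```bash
python3 - <<'E'
from h import *
c=camera("top")
for t in tins(c,zlo=.068)[3:]:print(*t[1:5])
go(.6445,-.0745,.15,-2.5)
E
```

```text
(0.6448, -0.0768) 0.0271 0.0823 1244
(0.6391, -0.157) 0.0273 0.0823 1280
(0.4735, -0.1136) 0.0268 0.0783 725
slide cm [ 4.78 16.66  0.13] spin -1.26 eef [ 0.4751 -0.1113  0.1507] head -3.8 t 16.57 w 0.085 f [-0.1 -0.1 -0.6] gf 0.0 tilt [ 0.004 -0.001 -1.   ]
```

Request:
arm_command --pt "1.2 4 0" --pt "2.6 9 0" --pt "3.9 13.5 0" --pt "4.8 16.5 0" --pt "4.8 16.5 0" --spin '[-0.3,-0.6,-0.9,-1.2,-1.2]'

```text
clock: 17.2
eef_pos: [0.6424, -0.073, 0.1462]
tool_rot: [0.722, 0.692, -0.001, -0.001]
ft_force: [-1.0, 0.1, -0.6]
grip_width: 0.0851
grasp_force: 0.0
```

Request:
arm_command --pt "0 0 0" --pt "0 0 0" --pt "0 0 3" --pt "0 0 5" --pt "0 0 5" --spin '[0,0,0,0,0]'

```text
clock: 17.82
eef_pos: [0.6395, -0.0741, 0.0977]
tool_rot: [0.723, 0.691, -0.001, -0.002]
ft_force: [0.0, 0.4, -0.6]
grip_width: 0.0851
grasp_force: 0.0
```

```bash
python3 - <<'E'
from h import *
go(.645,-.075,.031,-2.5)
E
```

```text
slide cm [-0.07  0.58  6.67] spin -0.1 eef [ 0.6395 -0.0741  0.0977] head -2.6 t 17.82 w 0.0851 f [ 0.   0.4 -0.6] gf 0.0 tilt [-0.004  0.    -1.   ]
```

Request:
arm_command --pt "0 0.4 2.5" --pt "0 0.4 5" --pt "0 0.4 6.6" --pt "0 0.4 6.6" --pt "0 0.4 6.6" --spin '[0,0,0,0,0]'

```text
clock: 18.45
eef_pos: [0.6466, -0.0743, 0.0347]
tool_rot: [0.723, 0.691, 0.001, 0.001]
ft_force: [0.1, -0.3, 0.6]
grip_width: 0.0851
grasp_force: 0.0
```

Request:
arm_command --pt "0 0 0" --pt "0 0 0" --pt "0 0 0" --pt "0 0 0" --pt "0 0 0" --spin '[0,0,0,0,0]' --jaw 4.5

```text
clock: 19.08
eef_pos: [0.6466, -0.0742, 0.0346]
tool_rot: [0.723, 0.691, 0.001, 0.001]
ft_force: [-0.6, 0.1, 5.7]
grip_width: 0.053
grasp_force: 63.3
```

Request:
arm_command --pt "0 0 -2" --pt "0 0 -5" --pt "0 0 -8" --pt "0 0 -11" --pt "0 0 -11" --spin '[0,0,0,0,0]'

```text
clock: 19.7
eef_pos: [0.6474, -0.0743, 0.1455]
tool_rot: [0.723, 0.691, 0.002, 0.002]
ft_force: [-0.0, -0.1, -2.8]
grip_width: 0.0528
grasp_force: 63.3
```

```bash
python3 - <<'E'
from h import *
go(.4795,-.031,.140,-3.75)
E
```

```text
slide cm [  3.57 -16.97   0.46] spin 1.19 eef [ 0.6474 -0.0743  0.1455] head -2.6 t 19.7 w 0.0528 f [-0.  -0.1 -2.8] gf 63.3 tilt [ 0.005 -0.001 -1.   ]
```

Request:
arm_command --pt "0.6 -3 0" --pt "1.5 -7.5 0" --pt "2.6 -12.5 0" --pt "3.4 -16 0" --pt "3.6 -16.9 0" --spin '[0.3,0.6,0.9,1.2,1.2]'

```text
clock: 20.32
eef_pos: [0.4747, -0.03, 0.1413]
tool_rot: [0.73, 0.684, -0.002, -0.002]
ft_force: [0.6, -0.3, -1.8]
grip_width: 0.0532
grasp_force: 63.8
```

Request:
arm_command --pt "0 0 0" --pt "0 0 2" --pt "0 0 5" --pt "0 0 7" --pt "0 0 7" --spin '[0,0,0,0,0]'

```text
clock: 20.95
eef_pos: [0.478, -0.0308, 0.0712]
tool_rot: [0.73, 0.683, -0.001, -0.001]
ft_force: [-0.1, -0.6, -1.3]
grip_width: 0.0531
grasp_force: 63.8
```

```bash
python3 - <<'E'
from h import *
go(.4795,-.031,.0306,-3.75)
E
```

```text
slide cm [-0.01  0.16  4.06] spin -0.03 eef [ 0.478  -0.0308  0.0712] head -3.8 t 20.95 w 0.0531 f [-0.1 -0.6 -1.3] gf 63.8 tilt [-0.004  0.    -1.   ]
```

Request:
arm_command --pt "0 0.1 2" --pt "0 0.1 3.5" --pt "0 0.1 3.9" --pt "0 0.1 4" --pt "0 0.1 4" --spin '[0,0,0,0,0]'

```text
clock: 21.58
eef_pos: [0.4804, -0.0308, 0.034]
tool_rot: [0.73, 0.684, 0.001, 0.001]
ft_force: [0.9, 0.0, -1.7]
grip_width: 0.0529
grasp_force: 63.8
```

Request:
arm_command --pt "0 0 0" --pt "0 0 0.1" --pt "0 0 0.1" --pt "0 0 0.2" --pt "0 0 0.2" --spin '[0,0,0,0,0]'

```text
clock: 22.2
eef_pos: [0.4794, -0.0306, 0.0312]
tool_rot: [0.73, 0.684, -0.0, -0.0]
ft_force: [0.9, 1.2, -1.6]
grip_width: 0.053
grasp_force: 63.8
```

Request:
arm_command --pt "0 0 0.1" --pt "0 0 0.1" --pt "0 0 0.1" --pt "0 0 0.1" --pt "0 0 0.1" --spin '[0,0,0,0,0]'

```text
clock: 22.82
eef_pos: [0.4796, -0.0306, 0.0305]
tool_rot: [0.73, 0.684, 0.0, 0.0]
ft_force: [-2.1, 0.1, 3.8]
grip_width: 0.0529
grasp_force: 64.2
```

Request:
arm_command --pt "0 0 0" --pt "0 0 0" --pt "0 0 0" --pt "0 0 0" --pt "0 0 0" --spin '[0,0,0,0,0]' --jaw 8.5

```text
clock: 23.45
eef_pos: [0.4796, -0.0307, 0.0303]
tool_rot: [0.73, 0.684, 0.0, 0.0]
ft_force: [-0.0, -0.5, -0.6]
grip_width: 0.085
grasp_force: 0.0
```

Request:
arm_command --pt "0 0 -2" --pt "0 0 -5" --pt "0 0 -8" --pt "0 0 -12" --pt "0 0 -12" --spin '[0,0,0,0,0]'

```text
clock: 24.08
eef_pos: [0.4821, -0.0308, 0.1536]
tool_rot: [0.73, 0.684, 0.003, 0.003]
ft_force: [1.2, 1.0, -0.3]
grip_width: 0.085
grasp_force: 0.0
```

```bash
python3 - <<'E'
from h import *
c=camera("top")
for t in tins(c,zlo=.068)[2:]:print(*t[1:5])
go(.639,-.155,.15,-2.5)
E
```

```text
(0.806, -0.1157) 0.0258 0.0702 883
slide cm [-11.36  16.61   0.23] spin -1.26 eef [ 0.4807 -0.0307  0.1517] head -3.8 t 24.12 w 0.0848 f [-1.  -0.4 -0.5] gf 0.0 tilt [ 0.004 -0.    -1.   ]
```

Request:
arm_command --pt "-2.7 4 0" --pt "-6 8.8 0" --pt "-9 13.2 0" --pt "-11.2 16.4 0" --pt "-11.4 16.7 0" --spin '[-0.3,-0.6,-0.9,-1.2,-1.2]'

```text
clock: 24.75
eef_pos: [0.6391, -0.1569, 0.147]
tool_rot: [0.723, 0.69, -0.001, -0.001]
ft_force: [0.0, -0.0, -0.1]
grip_width: 0.0846
grasp_force: 0.0
```

Request:
arm_command --pt "0 0 0" --pt "0 0 0" --pt "0 0 3" --pt "0 0 5" --pt "0 0 5" --spin '[0,0,0,0,0]'

```text
clock: 25.38
eef_pos: [0.6366, -0.1541, 0.0988]
tool_rot: [0.722, 0.692, -0.001, -0.002]
ft_force: [0.4, -0.4, 0.3]
grip_width: 0.0851
grasp_force: 0.0
```

```bash
python3 - <<'E'
from h import *
go(.639,-.155,.031,-2.5)
c=camera("top")
for t in tins(c,zlo=.068)[3:]:print(*t[1:5])
E
```

```text
slide cm [-0.09  0.27  6.78] spin -0.0 eef [ 0.6366 -0.1541  0.0988] head -2.5 t 25.38 w 0.0851 f [ 0.4 -0.4  0.3] gf 0.0 tilt [-0.004  0.001 -1.   ]
(0.6389, -0.156) 0.0269 0.0821 874
(0.4791, -0.0334) 0.0269 0.0782 1278
(0.4734, -0.1141) 0.027 0.0784 1306
(0.4677, -0.1919) 0.0272 0.0784 1339
```

The three placed tins are all within about 3 mm of their targets. Now the red one.

Request:
arm_command --pt "-0.1 0.1 2.5" --pt "-0.1 0.1 5" --pt "-0.1 0.1 6.6" --pt "-0.1 0.1 6.6" --pt "-0.1 0.1 6.6" --spin '[0,0,0,0,0]'

```text
clock: 26.05
eef_pos: [0.6406, -0.1566, 0.0357]
tool_rot: [0.723, 0.691, 0.001, 0.001]
ft_force: [0.5, 0.7, -0.2]
grip_width: 0.0851
grasp_force: 0.0
```

Request:
arm_command --pt "0 0 0" --pt "0 0 0" --pt "0 0 0" --pt "0 0 0" --pt "0 0 0" --spin '[0,0,0,0,0]' --jaw 4.5

```text
clock: 26.68
eef_pos: [0.6405, -0.1566, 0.0356]
tool_rot: [0.723, 0.691, 0.001, 0.001]
ft_force: [-0.6, -0.1, 5.7]
grip_width: 0.0529
grasp_force: 63.4
```

Request:
arm_command --pt "0 0 -2" --pt "0 0 -5" --pt "0 0 -8" --pt "0 0 -11" --pt "0 0 -11" --spin '[0,0,0,0,0]'

```text
clock: 27.3
eef_pos: [0.6412, -0.1568, 0.1464]
tool_rot: [0.723, 0.691, 0.001, 0.002]
ft_force: [0.4, -0.6, -2.5]
grip_width: 0.053
grasp_force: 63.3
```

```bash
python3 - <<'E'
from h import *
go(.4845,.049,.140,-3.75)
E
```

```text
slide cm [ 19.86 -16.58   0.55] spin 1.19 eef [ 0.6412 -0.1568  0.1464] head -2.6 t 27.3 w 0.053 f [ 0.4 -0.6 -2.5] gf 63.3 tilt [ 0.005 -0.001 -1.   ]
```

Request:
arm_command --pt "3 -2.5 0" --pt "7.5 -6.2 0" --pt "12 -10 0" --pt "16.5 -13.8 0" --pt "19.8 -16.5 0" --spin '[0.3,0.6,0.9,1.2,1.2]'

```text
clock: 27.92
eef_pos: [0.4802, 0.0502, 0.142]
tool_rot: [0.73, 0.684, -0.002, -0.001]
ft_force: [0.3, 0.7, -1.6]
grip_width: 0.0529
grasp_force: 63.8
```

Request:
arm_command --pt "0 0 0" --pt "0 0 0" --pt "0 0 3" --pt "0 0 7" --pt "0 0 7" --spin '[0,0,0,0,0]'

```text
clock: 28.55
eef_pos: [0.481, 0.0473, 0.071]
tool_rot: [0.731, 0.683, -0.003, -0.002]
ft_force: [-0.0, 0.0, -1.4]
grip_width: 0.0532
grasp_force: 63.9
```

```bash
python3 - <<'E'
from h import *
go(.4845,.049,.0316,-3.75)
E
```

```text
slide cm [0.2  0.37 3.94] spin -0.12 eef [0.481  0.0473 0.071 ] head -3.9 t 28.55 w 0.0532 f [-0.   0.  -1.4] gf 63.9 tilt [-0.008 -0.001 -1.   ]
```

Request:
arm_command --pt "0.1 0.2 2" --pt "0.1 0.2 3.5" --pt "0.1 0.2 3.8" --pt "0.1 0.2 3.9" --pt "0.1 0.2 3.9" --spin '[0,0,0,0,0]'

```text
clock: 29.18
eef_pos: [0.4863, 0.0496, 0.036]
tool_rot: [0.73, 0.684, 0.0, 0.0]
ft_force: [0.2, 0.9, -2.6]
grip_width: 0.053
grasp_force: 63.9
```

Request:
arm_command --pt "0 0 0" --pt "0 0 0" --pt "0 0 0.1" --pt "0 0 0.1" --pt "0 0 0.1" --spin '[0,0,0,0,0]'

```text
clock: 29.8
eef_pos: [0.4857, 0.0496, 0.0343]
tool_rot: [0.73, 0.684, -0.0, -0.0]
ft_force: [-0.9, -0.6, -2.4]
grip_width: 0.0528
grasp_force: 63.9
```

Request:
arm_command --pt "0 0 0.1" --pt "0 0 0.2" --pt "0 0 0.2" --pt "0 0 0.3" --pt "0 0 0.3" --spin '[0,0,0,0,0]'

```text
clock: 30.42
eef_pos: [0.4858, 0.0496, 0.0315]
tool_rot: [0.73, 0.684, 0.0, 0.0]
ft_force: [-0.2, 0.4, 0.9]
grip_width: 0.0529
grasp_force: 64.3
```

Request:
arm_command --pt "0 0 0" --pt "0 0 0" --pt "0 0 0" --pt "0 0 0" --pt "0 0 0" --spin '[0,0,0,0,0]' --jaw 8.5

```text
clock: 31.05
eef_pos: [0.4857, 0.0496, 0.0313]
tool_rot: [0.73, 0.684, -0.0, -0.0]
ft_force: [0.5, 1.0, 0.0]
grip_width: 0.085
grasp_force: 0.0
```

Request:
arm_command --pt "0 0 -2" --pt "0 0 -5" --pt "0 0 -9" --pt "0 0 -14" --pt "0 0 -19" --spin '[0,0,0,0,0]'

```text
clock: 31.68
eef_pos: [0.4854, 0.0496, 0.2227]
tool_rot: [0.73, 0.684, -0.0, -0.0]
ft_force: [1.2, -0.5, -1.1]
grip_width: 0.0849
grasp_force: 0.0
```

Request:
arm_command --pt "3 -3 0" --pt "6 -6 0" --pt "9 -9 0" --pt "12 -9 0" --pt "12 -9 0" --spin '[0,0,0,0,0]'

```text
clock: 32.3
eef_pos: [0.4036, 0.1768, 0.2214]
tool_rot: [0.729, 0.685, 0.0, 0.0]
ft_force: [0.1, -0.2, -1.3]
grip_width: 0.0849
grasp_force: 0.0
```

```bash
python3 - <<'E'
from h import *
c=camera("top");cv2.imwrite("pics/t9.png",c["pixels"][:,:,::-1])
for t in tins(c,zlo=.068):print(*t[1:])
c=camera("side")
for t in tins(c,zlo=.068):print(*t[1:])
go(.4,.1,.2,-3)
E
```

```text
(0.8671, 0.3314) 0.0589 0.0771 1159 [41.  7.] [70. 68. 65.]
(0.864, 0.2413) 0.0262 0.0771 505 [102.   7.] [71. 69. 65.]
(0.8058, -0.1165) 0.0252 0.0703 887 [353.  34.] [115. 112. 103.]
(0.4855, 0.0491) 0.027 0.0782 1276 [241. 263.] [124.  25.  20.]
(0.4791, -0.0335) 0.027 0.0782 1275 [303. 266.] [135. 121.  28.]
(0.4734, -0.1144) 0.0272 0.0784 1307 [364. 269.] [26. 53. 96.]
(0.4674, -0.192) 0.0273 0.0784 1337 [423. 272.] [22. 23. 21.]
(0.4369, -0.2925) 0.0275 0.0717 293 [499. 293.] [66. 67. 65.]
(1.6587, -0.5128) 0.0777 0.0777 280 [15.  4.] [75. 67. 59.]
(0.2189, -1.1487) 0.1612 0.0818 900 [510.   9.] [49. 44. 41.]
(0.7205, -0.5718) 0.1002 0.0821 585 [307.  48.] [ 6. 34. 12.]
(0.2571, -0.5745) 0.1121 0.082 851 [485.  79.] [ 4. 32. 11.]
(0.8062, -0.1121) 0.0263 0.0707 283 [181. 119.] [156. 144. 134.]
(0.4748, -0.1109) 0.0276 0.0783 589 [347. 158.] [ 16.  46. 101.]
(0.48, -0.0298) 0.0275 0.0784 644 [332. 185.] [165. 121.   3.]
(0.4863, 0.0523) 0.0278 0.0784 906 [309. 216.] [148.  13.   7.]
(0.8665, 0.2404) 0.0265 0.078 456 [  8. 224.] [106.  98.  94.]
slide cm [-7.52  0.13  2.13] spin -0.72 eef [0.4036 0.1751 0.2212] head -3.7 t 32.4 w 0.0849 f [-0.1 -0.2  0.2] gf 0.0 tilt [-0.    -0.001 -1.   ]
```

View pics/t9.png

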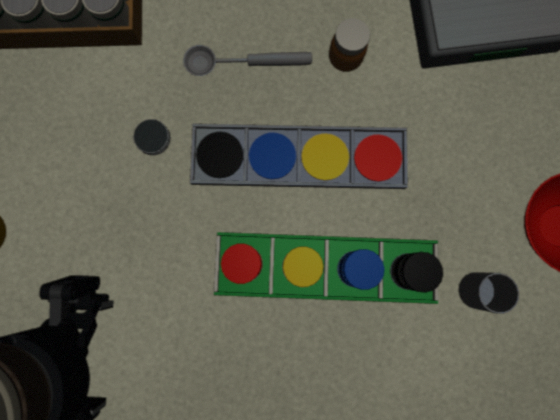

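The tins now stand red (241,263), yellow (303,266), blue (364,269) and black (418,272), the reverse of the pads. All are on the floor with lids at 0.078, and the arm is clear of them.

```bash
python3 -c "
from workcell import *
print(job_done())"
```

```text
the job is handed in; nothing more can be done
None
```

All four tins stand upright in the packing tray in reverse order, within about 4 mm of their compartment centres by my camera measurements; I released them and handed the job in at about 32 s, and no verdict was shown.

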